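# Twist-lock a rail anchor into the bench channel

## Robot

A 6-joint arm with a two-finger parallel gripper is mounted at the origin on the work surface. World frame = base frame: x ahead of the robot, y to its left, z up, the work surface at z = 0. Lengths are in m, angles in degrees, forces in N, time in s.
With the tool pointing down it reaches from about 0.25 to 0.725 m from the base axis. Payload 9.7 kg.
Tool frame: the origin (TCP) lies at the very end of the fingers, on their centre line; the grasp point (between the pads) lies 19 mm behind it; y points along the fingers, x is the direction in which the jaws open and shut, and the axes are right-handed (so a half turn about y gives the same grasp; the last joint's range is limited). The gripper opens to 85 mm and grips with 20 to 120 N. Pads are 22 mm wide; open, the fingers measure 114 mm over their backs; the gripper's body (76 mm by 85 mm) begins 54 mm behind the grasp point. The pads swing forward as they close: fully open they stand 13 mm farther back than shut.
Start: joints at [-68.812, 4.979, 10.078, 95.1, 0, 90], TCP at [0.199, -0.513, 0.231] pointing down, gripper open.
Joint ranges: [-179.16, 179.16], [-48.56, 103.87], [-65.8, 70.77], [-126.05, 130.52], [-82.76, 87.17], [-180, 180]. Speed limits (degrees/s): [127.2, 127.2, 147.25, 180, 180, 180].

## Interface

Orientations are given as [roll, pitch, yaw] about the fixed x, y, z axes, in that order (R = Rz(yaw) Ry(pitch) Rx(roll)).
In Python, from workcell import bot gives the robot as it stands.
- The arm moves only by the shell command python3 -m jog 'ROWS' [FORCE]. ROWS is JSON, a list of rows, each a list of 7 numbers: the closure, from 0 (fully open) to 1 (shut), then the shift along the world's x, y, z in units of 25 mm (1.0 is 25 mm), then the turn, a rotation vector about the world's x, y, z in units of 5 degrees (1.0 is 5 degrees). A call has 1 to 5 rows; each row is the pose to reach, as a shift and turn from the pose commanded when the call began; what a row does not reach only later rows make up. A row lasts 1/10 s, in which the tool goes at most 50 mm and 8.59 degrees, less where a joint would pass 70% of its speed; a pose out of reach is approached as far as the arm can. A call with a gripper value outside its range is refused whole. The fingers move at their own pace and stop on an object; FORCE is the grip in N (left out, the last holds). Time passes only in rows, so rows that repeat a pose let the fingers close. It gives the time, the measured TCP pose, the force and the opening at its end, in the units of the state.
- bot.get_obs(): the state, without advancing time (a new reading comes with each control period).
- bot.camera(name): name is "scene" or "top"; returns (picture, depth): 400x640x3 uint8, red, green, blue; 400x640 float32, m along the optical axis (not along the pixel's ray), 0 where there is no reading.
- bot.camera_model(name): a dict with "fx", "fy", "cx", "cy" (pixels), "rvec" (rotation vector, rad) and "tvec" (3), from world to camera coordinates, as OpenCV has them. Camera axes: x right, y down, z forward; pixel columns grow to the right and rows downward; lengths in m; the calibration is good to about 2 mm. A picture is of the moment at which its call begins. camera_model takes no time and is no camera call.
- bot.job_done(): hands the job in, once; it reports no verdict.
Trained networks look in the newest picture that a camera, given by its name, has taken for a name from the list of things; names that differ only in an ending like _2 or _b are one class to them, and where a whole thing is asked for, a point or a joint stands for the part that bears it (a point fixed in the world has none). Each returns a list of dicts, best first, with "conf" (0 to 1); they miss things now and then, are a little off and sometimes report something else, mostly with a low value. They report only what shows in the picture. A call takes as long as a camera call. They do not tell look-alikes from the thing itself.
- bot.regions_of(camera, label): "pixels" (400x640 bool, what is visible of it) and "point" ([row, column] in pixels, amid what is visible of it).
The state is a dict: "time": time; "q": joint angles; "qd": joint speeds; "joint_efforts": joint torques, N m; "ee_pos": TCP position; "tcp_rot": TCP orientation; "wrist_force": force on the tool from outside, world axes, zero at the start; "torque": the same for the moment, N m; "opening": finger opening in m.
Only numpy, scipy, OpenCV 4.12 (cv2) and the standard library are available. Lean on these libraries where they do the work, as an engineer would, in place of code of your own. Each camera call takes 0.05 s, during which the arm holds its last target. There are 200 camera calls.

## Task

Take the orange-headed rail anchor off its white rest, stand it upright on its foot on the black mat and let go, so that you can take a fresh hold of its head from above. Then put its foot through the slot of the aluminium channel at the green marks, press it down against the sprung floor, twist it a quarter turn and ease off, so that the spring lifts its grooves fully home onto the channel lips; leave it locked square across the channel, level with the green marks, let go, and leave the trays, bottle and jar where they are.

Things in the scene. Friction and masses are not known exactly. Their poses are not given: they have to be found in the camera images.
- anchor_center (a point): Loose rail anchor, about 0.35 kg, 130 mm long; this point: on its axis, half-way along. z runs from foot to head, x along the foot's length, y along its width. Centre of mass about 32 mm from the foot underside. At the start it lies level on the rest, y up, axis 40 mm above the bench, head overhanging freely. Square shank, 18 by 18 mm, between foot and head. It stands steadily on its foot
- anchor_foot (a point): Centre of the underside of the anchor's foot, a steel nut 62 mm (x) by 26 mm (y) by 15 mm high. Its upper face has two grooves parallel to y, centred 17 mm either side of the axis in x, 10 mm wide, 7 mm deep. Same axes as anchor_center, 65 mm along z from it
- anchor_head (a point): Centre of the anchor's orange plastic head, a block 30 mm (x) by 26 mm (y) by 46 mm (z), 107 mm from the foot underside. Same axes
- rest: Fixed white rest, base 90 by 100 mm, with two uprights (27 mm high under the foot, 31 mm high under the shank's middle); origin under its centre, 49 mm from the foot underside. The anchor lies along the rest's y, head towards -y
- mat_top (a point): Centre of the top face of the fixed black rubber mat, 130 by 130 mm, 3 mm thick, on the bench
- channel_top (a point): Centre of the open top of the fixed aluminium channel, 60 mm above the bench. x along it (260 mm, plus end caps), y across (82 mm outside, 74 inside). Slot 30 mm wide between two lips 4 mm thick; the lip edges at the slot turn down, 4 mm thick, ending 9 mm below the top. The anchor's grooves fit over them; locked, its foot underside stands 19 mm below the top
- floor (a joint): Yellow sprung floor strip in the channel, in m: 0 up (its top 17 mm below the channel top), 0.013 fully down (30 mm below, solid stop). It pushes up with about 8 N at 0 and 14 N at the end of travel. To clear the lip edges for the twist, the foot underside must be more than 24 mm below the channel top
- marker_top (a point): Middle of the slot between the two green marks, at the channel top, 60 mm above the bench: where along the channel the anchor belongs. x along the channel. The marks are bars 14 mm wide on both flanks, up to 47 mm off the middle line, each with a tab on the lip
- trays: Stack of three dark slotted trays, 150 by 110 by 83 mm, loose; origin centre of underside. Leave alone
- bottle: White bottle with green cap, 60 mm across, 130 mm tall, loose; origin centre of underside. Leave alone
- jar: Amber jar, 64 mm across, 70 mm tall, loose; origin centre of underside. Leave alone
Things that resemble listed ones, but are neither listed nor needed, are in the scene too. Of the things like the part that bears marker_top, leave any that is blue; of the rest the smaller one is meant.

How it is judged:
By the outcome, as a careful person would: the job done as asked, in the order asked, and still so for the second after the job is handed in, with the robot touching nothing.
It also fails if it takes over 58 s, if anything falls off the work surface, if the arm or the gripper's body presses on something with over 40 N, if the wrist force passes 120 N, or if a joint passes its speed limit or range.

## Working session

There is one attempt and no reset: what is moved stays moved. The work goes in short steps, Python scripts to look and compute and a shell command to move; the robot and the scene stay as the last step left them, time stands still between calls to the robot, and variables do not carry over. Pictures are saved under pics/ and viewed, about 8 in all and at most 12, crops included, and the job is handed in when it is done.

```bash
mkdir -p pics; ls; cat > h.py <<'E'
import numpy as np, cv2
from workcell import bot
def cam(n):
    im,d=bot.camera(n); m=bot.camera_model(n)
    R=cv2.Rodrigues(np.array(m["rvec"],float))[0]; t=np.array(m["tvec"],float).ravel()
    v,u=np.mgrid[0:400,0:640]
    P=np.stack([(u-m["cx"])/m["fx"]*d,(v-m["cy"])/m["fy"]*d,d],-1)
    W=(P-t)@R; W[d==0]=np.nan
    return im,d,W,m,R,t
def save(n,im,f=1,box=None):
    if box: r0,r1,c0,c1=box; im=im[r0:r1,c0:c1]
    cv2.imwrite("pics/"+n,cv2.resize(im[...,::-1],None,fx=f,fy=f,interpolation=cv2.INTER_CUBIC))
E
python3 - <<'E'
from h import *
im,*_=cam("top"); im2,*_=cam("scene")
save("a.png",np.vstack([im,im2]),0.75)
print(bot.get_obs())
E
```

```text
pics
{'time': 0.1, 'q': array([-6.88097524e+01,  5.00875140e+00,  1.00394436e+01,  9.50985396e+01,
       -4.99515355e-04,  9.00006519e+01]), 'qd': array([ 0.03585553, -0.0554866 ,  0.06711329,  0.01230937, -0.06699293,
        0.0736045 ]), 'joint_efforts': array([-2.59407250e-05, -5.21558475e+01,  4.65656841e+01,  1.59953814e-02,
       -6.86439944e-05,  8.44386108e-06]), 'ee_pos': array([ 0.19873365, -0.5126316 ,  0.23065028]), 'tcp_rot': array([-9.00005003e+01,  6.78473855e-02, -6.88104043e+01]), 'wrist_force': array([-0.39656605,  0.11035638,  0.11154955]), 'torque': array([ 0.00594666, -0.00409758, -0.03959349]), 'opening': 0.08551551877541093}
```

View pics/a.png

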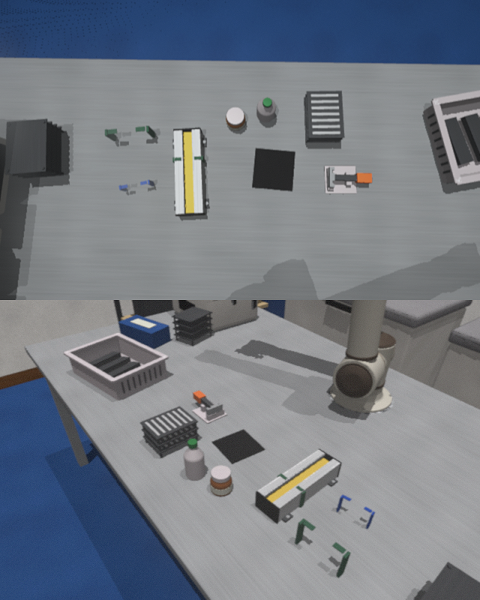

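```bash
python3 - <<'E'
from h import *
im,d,W,m,R,t=cam("top")
save("b.png",np.vstack([cv2.resize(im[150:300,130:330],(800,600))]),1)
np.save("top.npy",W)
from collections import Counter
for n in ["anchor_center","anchor_foot","anchor_head","rest","mat_top","channel_top","floor","marker_top","trays","bottle","jar"]:
    for r in bot.regions_of("top",n)[:4]:
        p=r["pixels"]; w=W[p]; w=w[~np.isnan(w[:,0])]
        (c,s,a)=cv2.minAreaRect((w[:,:2]*1000).astype(np.float32)) if len(w)>2 else (0,0,0)
        print(n,round(r["conf"],2),np.round(r["point"]),p.sum(),"med",np.round(np.median(w,0),3),"zmax",np.round(np.percentile(w[:,2],[5,95]),3),np.round(c),np.round(s),round(a,1))
E
```

```text
anchor_center 0.88 [235. 468.] 720 med [ 0.552 -0.28   0.051] zmax [0.038 0.056] [ 553. -280.] [136.  61.] 89.4
anchor_foot 0.74 [240. 466.] 775 med [ 0.552 -0.273  0.05 ] zmax [0.029 0.056] [ 553. -280.] [136.  61.] 89.4
anchor_head 0.82 [235. 467.] 722 med [ 0.552 -0.275  0.051] zmax [0.036 0.056] [ 550. -277.] [131.  59.] 87.8
rest 0.93 [242. 456.] 1103 med [ 0.541 -0.26   0.006] zmax [0.002 0.029] [ 552. -257.] [ 91. 100.] 1.2
mat_top 0.88 [227. 367.] 2841 med [ 0.58  -0.044  0.003] zmax [-0.001  0.007] [581. -44.] [130. 131.] 85.8
channel_top 0.98 [233. 253.] 4653 med [0.555 0.222 0.058] zmax [0.008 0.063] [570. 225.] [291. 112.] 4.7
floor 0.56 [232. 250.] 1389 med [0.556 0.226 0.043] zmax [0.039 0.048] [563. 224.] [256.  34.] 4.6
floor 0.2 [156. 313.] 648 med [0.729 0.081 0.068] zmax [0.022 0.073] [735.  82.] [60. 59.] 50.2
marker_top 0.72 [214. 237.] 35 med [0.599 0.259 0.06 ] zmax [0.055 0.063] [600. 226.] [ 8. 92.] 2.5
marker_top 0.72 [246. 189.] 160 med [0.519 0.364 0.057] zmax [0.005 0.064] [520. 388.] [21. 95.] 11.8
marker_top 0.63 [178. 154.] 424 med [0.68  0.453 0.078] zmax [0.001 0.091] [682. 433.] [172.  43.] 87.1
trays 0.83 [153. 429.] 3533 med [ 0.738 -0.192  0.083] zmax [0.026 0.087] [ 761. -208.] [183. 134.] 1.5
trays 0.49 [242. 455.] 1069 med [ 0.541 -0.261  0.006] zmax [0.002 0.029] [ 552. -257.] [ 93. 100.] 2.2
trays 0.26 [142. 353.] 627 med [ 0.752 -0.012  0.09 ] zmax [0.024 0.131] [761. -13.] [56. 50.] 78.1
bottle 0.85 [143. 354.] 686 med [ 0.753 -0.012  0.089] zmax [0.017 0.131] [764. -14.] [57. 58.] 39.1
jar 0.61 [158. 315.] 670 med [0.729 0.081 0.068] zmax [0.015 0.073] [735.  82.] [60. 60.] 55.2
```

View pics/b.png

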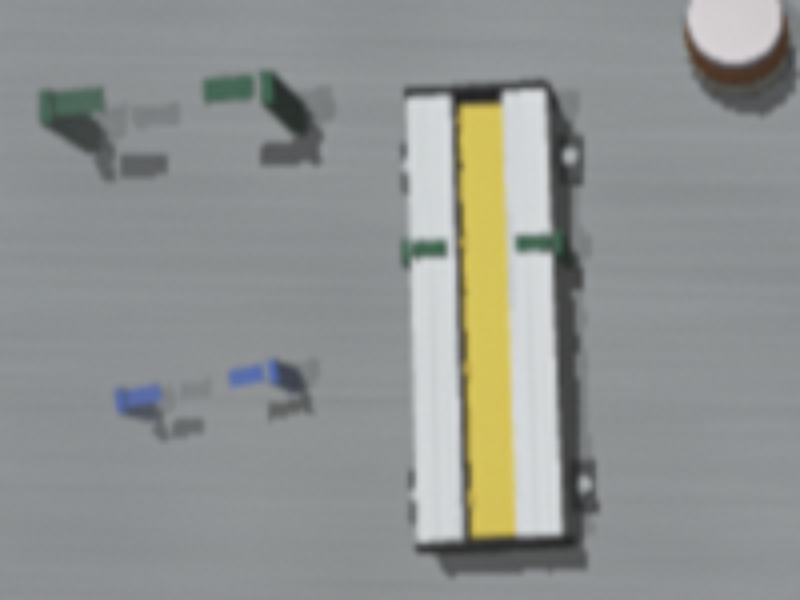

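Candidates for the marks: green bars on the channel (top-view px ~(214,250)), a larger green loose pair (178,160), a blue pair (246,178). The crop confirms the channel's bars: not blue, and the smaller of the green two. Now the exact geometry.

```bash
python3 - <<'E'
from h import *
im,d,W,m,R,t=cam("top")
print("cam pos",-R.T@t)
hsv=cv2.cvtColor(im,cv2.COLOR_RGB2HSV); H,S,V=[hsv[...,i].astype(int) for i in range(3)]
x,y,z=W[...,0],W[...,1],W[...,2]
def rect(mk,n):
    w=W[mk]; c,s,a=cv2.minAreaRect((w[:,:2]*1000).astype(np.float32)); print(n,mk.sum(),"mean",np.round(w.mean(0)*1000,1),"rect",np.round(c,1),np.round(s,1),round(a,2),"z",np.round(np.percentile(w[:,2],[5,50,95])*1000,1)); return w
near=(abs(y-.225)<.07)&(abs(x-.57)<.16)
lip=near&(abs(z-.06)<.006)&(S<40)&(V>150)
w=rect(lip,"lips")
yel=near&(H>18)&(H<35)&(S>100); rect(yel,"yellow")
p=W[yel][:,:2]; v=cv2.fitLine((p*1000).astype(np.float32),cv2.DIST_L2,0,.01,.01).ravel(); print("yellow line",v,"ang",np.degrees(np.arctan2(v[1],v[0])))
g=near&(H>40)&(H<90)&(S>60)&(z>.05); rect(g,"green")
for s in (g&(y>.225),g&(y<.225)): rect(s,"  half")
o=(S>150)&(H<12)&(abs(x-.55)<.1)&(y<-.2)&(y>-.45); rect(o,"head all"); rect(o&(z>.048),"head top")
sh=(abs(x-.552)<.05)&(abs(y+.27)<.09)&(z>.035); w=rect(sh,"anchor>35mm")
for k in np.arange(-.36,-.19,.01):
    q=w[(w[:,1]>k)&(w[:,1]<k+.01)]
    if len(q): print(round(k,2),len(q),np.round([q[:,0].min()*1e3,q[:,0].max()*1e3,np.median(q[:,2])*1e3],1))
E
```

```text
cam pos [0.40479079 0.03860685 1.2304068 ]
lips 2394 mean [560.6 224.2  60.1] rect [564.3 224.8] [260.9  82.7] 4.47 z [56.4 60.1 63.7]
yellow 1229 mean [562.2 226.3  43.1] rect [564.3 226.1] [259.   27.4] 4.45 z [39.1 43.2 46.9]
yellow line [9.9699646e-01 7.7447057e-02 5.6221204e+02 2.2625761e+02] ang 4.4418373
green 52 mean [602.5 218.4  59.9] rect [601.9 226.3] [11.8 92.3] 4.01 z [55.2 60.1 64.8]
  half 21 mean [599.4 261.2  60.3] rect [600.  261.7] [ 8.3 23.2] 16.15 z [55.7 61.2 64.6]
  half 31 mean [604.6 189.3  59.6] rect [605.7 191.9] [23.5 11.4] 85.89 z [55.2 59.4 64.8]
head all 237 mean [ 552.7 -318.9   52.8] rect [ 553.5 -319.4] [28.7 45.2] 0.97 z [49.  53.  56.4]
head top 235 mean [ 552.7 -319.    52.9] rect [ 553.5 -319.4] [28.7 45.2] 0.97 z [49.  53.  56.4]
anchor>35mm 736 mean [ 552.8 -272.9   50.1] rect [ 552.1 -277.2] [130.5  61.1] 88.42 z [40.2 51.  55.5]
-0.35 15 [538.4 568.1  51.2]
-0.34 59 [538.  567.4  53.3]
-0.33 62 [538.  567.5  52.7]
-0.32 61 [537.9 567.6  53. ]
-0.31 56 [538.1 567.6  52.7]
-0.3 58 [538.9 567.   49.5]
-0.29 39 [544.2 566.5  48.1]
-0.28 43 [538.1 570.9  48. ]
-0.27 36 [544.3 562.5  48.4]
-0.26 36 [545.  562.5  48.5]
-0.25 35 [545.  561.7  48.9]
-0.24 32 [545.  562.1  49. ]
-0.23 82 [522.9 584.   52.6]
-0.22 122 [523.2 584.2  50.9]
```

```bash
python3 -m jog '[[0,2,0.9,0,0,0,1.7],[0,4,1.7,0,0,0,3.4],[0,6,2.6,0,0,0,5.1],[0,8,3.5,0,0,0,6.8],[0,9.5,4.1,0,0,0,8.5]]' 100; python3 -m jog '[[0,1.6,0.7,0,0,0,1.7],[0,3.2,1.3,0,0,0,3.4],[0,4.66,2,0,0,0,5.0],[0,4.66,2,0,0,0,5.4],[0,4.66,2,0,0,0,5.4]]'; python3 -m jog '[[0,0,0,-1,1.6,0,0],[0,0,0,-2,3.2,0,0],[0,0,0,-3,4.8,0,0],[0,0,0,-4,6,0,0],[0,0,0,-4,6,0,0]]'
```

```text
time: 1.25
ee_pos: [0.4299, -0.4125, 0.2315]
tcp_rot: [-90.0, -0.0, -26.0]
wrist_force: [1.1, -1.3, -0.6]
opening: 0.0852
time: 1.75
ee_pos: [0.5457, -0.3628, 0.2305]
tcp_rot: [-90.0, 0.1, 0.8]
wrist_force: [0.1, -0.5, 0.4]
opening: 0.0851
time: 2.25
ee_pos: [0.5421, -0.3653, 0.1228]
tcp_rot: [-59.4, 0.2, 0.3]
wrist_force: [-0.2, 0.2, -2.5]
opening: 0.0852
```

```bash
python3 -m jog '[[0,0,0,0,0,0,0]]'; python3 -c "
from workcell import bot; o=bot.get_obs(); print(o['q'],o['ee_pos'],o['tcp_rot'])"
```

```text
time: 2.35
ee_pos: [0.5441, -0.3644, 0.1309]
tcp_rot: [-60.1, -0.2, 0.5]
wrist_force: [-1.1, -0.4, 1.8]
opening: 0.0852
[-42.94745163  41.35000829  41.43357326 111.52175393  21.38791856
  42.42804074] [ 0.54407731 -0.36443784  0.13089201] [-60.07931501  -0.22736158   0.46914846]
```

```bash
python3 -m jog '[[0,0.36,-0.2,-0.2,0,0,0],[0,0.36,0.5,-1.4,0,0,0],[0,0.36,1.3,-2.8,0,0,0],[0,0.36,2,-3.9,0,0,0],[0,0.36,2.2,-4.3,0,0,0]]'; python3 -m jog '[[0,0,0,0,0,0,0]]'
```

```text
time: 2.85
ee_pos: [0.554, -0.3065, 0.0258]
tcp_rot: [-60.2, -0.4, 0.7]
wrist_force: [-0.6, 0.1, 0.4]
opening: 0.0858
time: 2.95
ee_pos: [0.5542, -0.3078, 0.0264]
tcp_rot: [-60.2, -0.5, 0.7]
wrist_force: [-0.2, 0.8, 0.4]
opening: 0.0853
```

```bash
python3 -m jog '[[0.3,0,0,-0.1,0,0,0],[1,0,0,-0.1,0,0,0],[1,0,0,-0.1,0,0,0],[1,0,0,-0.1,0,0,0],[1,0,0,-0.1,0,0,0]]' 110; python3 -m jog '[[1,0,0,0,0,0,0],[1,0,0,0,0,0,0],[1,0,0,0,0,0,0]]'; python3 -m jog '[[1,0,0,0.5,0,0,0],[1,0,0,1.5,0,0,0],[1,0,0,2.5,0,0,0],[1,0,0,4,0,0,0],[1,0,0,4,0,0,0]]'; python3 - <<'E'
from h import *
im,*_=cam("scene"); save("c.png",im,3,(80,280,180,440))
E
```

```text
time: 3.45
ee_pos: [0.554, -0.3093, 0.0221]
tcp_rot: [-60.0, -0.4, 0.6]
wrist_force: [0.2, -1.9, 4.3]
opening: 0.0289
time: 3.75
ee_pos: [0.554, -0.3094, 0.0221]
tcp_rot: [-60.1, -0.4, 0.6]
wrist_force: [-0.0, -2.8, 5.0]
opening: 0.0291
time: 4.25
ee_pos: [0.5548, -0.3095, 0.1268]
tcp_rot: [-60.2, -0.6, 0.6]
wrist_force: [-0.3, 0.7, -3.2]
opening: 0.0288
```

View pics/c.png

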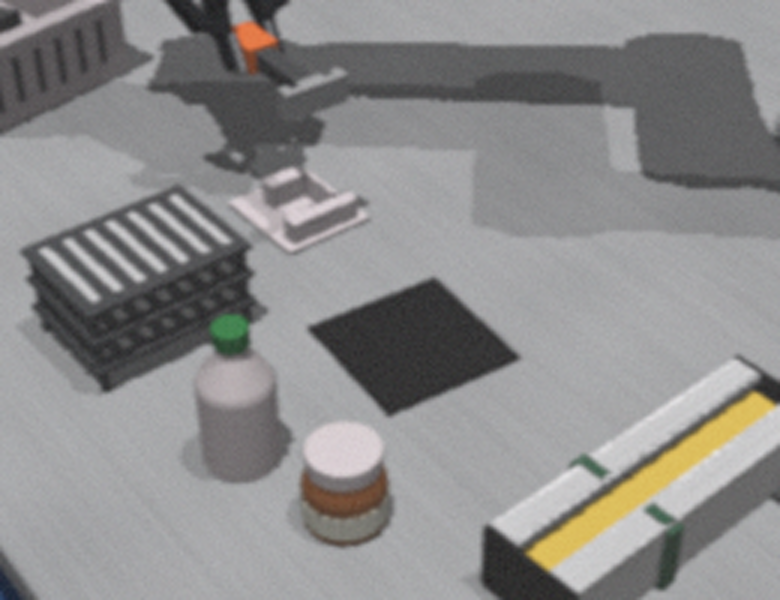

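```bash
python3 -m jog '[[1,0.1,0.6,1,0,0,1.5],[1,0.3,1.5,2,0,0,3.0],[1,0.5,2.5,3,0,0,4.5],[1,0.7,3.5,4,0,0,6],[1,0.9,4.5,4,0,0,7.5]]'; python3 -m jog '[[1,0.2,1,0,0,0,1.5],[1,0.4,2,0,0,0,3.0],[1,0.6,3,0,0,0,4.5],[1,0.8,4,0,0,0,6],[1,0.9,5,0,0,0,7.5]]';  python3 -m jog '[[1,0,0.6,0,0,0,1.4],[1,0,1.1,0,0,0,2.8],[1,0,1.1,0,0,0,2.8]]'
```

```text
time: 4.8
ee_pos: [0.5766, -0.1956, 0.223]
tcp_rot: [-60.1, -0.4, 38.4]
wrist_force: [0.2, -0.2, -3.2]
opening: 0.0287
time: 5.3
ee_pos: [0.5917, -0.0688, 0.2115]
tcp_rot: [-60.5, -0.4, 75.9]
wrist_force: [-0.4, -0.4, -3.2]
opening: 0.0287
time: 5.6
ee_pos: [0.5917, -0.0392, 0.2122]
tcp_rot: [-60.5, -0.5, 90.0]
wrist_force: [0.8, 0.2, -3.7]
opening: 0.0285
```

```bash
python3 -m jog '[[1,0,0,0.3,0,-1.5,0],[1,0,0,0.3,0,-3,0],[1,0,0,0.3,0,-4.5,0],[1,0,0,0.3,0,-6,0],[1,0,0,0.3,0,-7.5,0]]'; python3 -m jog '[[1,0,0,0,0,-1.5,0],[1,0,0,0,0,-3,0],[1,0,0,0,0,-4.5,0],[1,0,0,0,0,-6,0],[1,0,0,0,0,-7.5,0]]';  python3 -m jog '[[1,0,0,0,0,-1.5,0],[1,0,0,0,0,-3,0],[1,0,0,0,0,-3,0],[1,0,0,0,0,-3,0]]';python3 - <<'E'
from h import *
im,*_=cam("scene"); save("d.png",im,3,(80,280,220,480))
print(bot.get_obs()["q"])
E
```

```text
time: 6.1
ee_pos: [0.591, -0.043, 0.2206]
tcp_rot: [-98.4, -0.6, 89.8]
wrist_force: [-0.2, 0.0, -2.6]
opening: 0.0287
time: 6.6
ee_pos: [0.5903, -0.0429, 0.2199]
tcp_rot: [-135.8, -0.6, 90.2]
wrist_force: [1.1, 0.3, -4.6]
opening: 0.0288
time: 7.0
ee_pos: [0.5905, -0.0428, 0.2198]
tcp_rot: [-150.4, -0.5, 90.3]
wrist_force: [0.7, -0.6, -2.6]
opening: 0.0285
[ -7.54024431 -45.26784644 -51.54224847  23.38340646   7.09214575
  -3.50670617]
```

View pics/d.png

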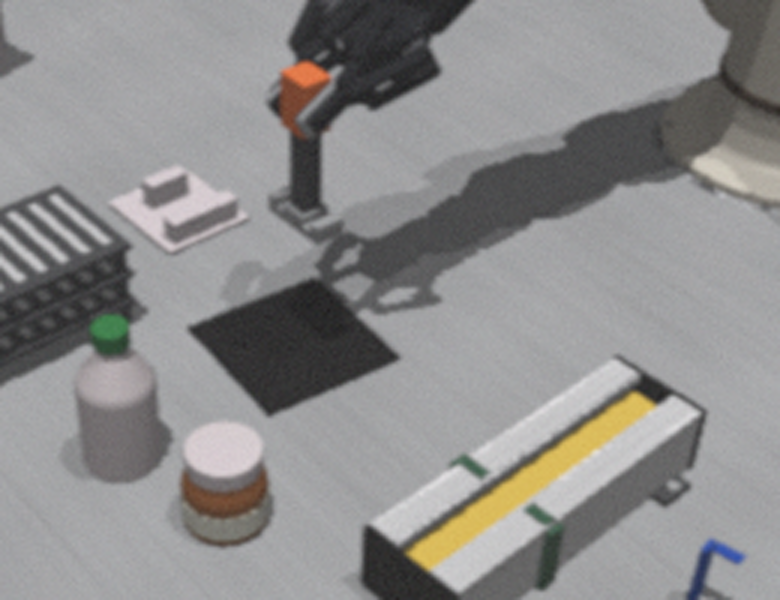

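```bash
python3 -m jog '[[1,0.5,0,-0.8,0,0,0],[1,1,0,-1.6,0,0,0],[1,1,0,-2.6,0,0,0],[1,1,0,-3.6,0,0,0],[1,1,0,-4.2,0,0,0]]'; python3 -m jog '[[1,0,0,-0.1,0,0.1,0],[1,0,0,-0.1,0,0.1,0]]';python3 - <<'E'
from h import *
print(bot.get_obs()["q"])
im,d,W,m,R,t=cam("scene")
hsv=cv2.cvtColor(im,cv2.COLOR_RGB2HSV)
x,y,z=W[...,0],W[...,1],W[...,2]
k=(abs(x-.6)<.1)&(abs(y+.043)<.06)&(z<.2)
o=k&(hsv[...,1]>150)&(hsv[...,0]<12); print("head",np.round(np.percentile(W[o],[2,50,98],axis=0)*1000,1))
f=k&(z<.03)&(z>.006); print("foot",f.sum(),np.round(np.percentile(W[f],[2,50,98],axis=0)*1000,1))
E
```

```text
time: 7.55
ee_pos: [0.6181, -0.0425, 0.1168]
tcp_rot: [-150.5, -0.5, 90.4]
wrist_force: [0.8, -0.2, -3.9]
opening: 0.0288
time: 7.75
ee_pos: [0.6181, -0.0425, 0.1163]
tcp_rot: [-150.1, -0.4, 90.4]
wrist_force: [1.0, 1.0, -2.7]
opening: 0.029
[ -6.97139072 -35.0813056  -58.52110531   6.64139803   6.60843044
  -3.30670652]
head [[585.6 -55.9 118.4]
 [606.2 -38.1 147.9]
 [614.4 -26.4 151.5]]
foot 114 [[529.  -71.5   6.2]
 [611.7 -30.1  24.5]
 [627.9   6.8  29.8]]
```

```bash
python3 -m jog '[[1,0,0,-0.3,0,0,0],[1,0,0,-0.5,0,0,0],[1,0,0,-0.5,0,0,0]]'; python3 -m jog '[[1,0,0,-0.06,0,0,0],[1,0,0,-0.06,0,0,0]]'; python3 -m jog '[[1,0,0,-0.06,0,0,0],[1,0,0,-0.06,0,0,0]]'
```

```text
time: 8.1
ee_pos: [0.616, -0.0423, 0.1003]
tcp_rot: [-150.1, -0.5, 90.4]
wrist_force: [0.4, 0.1, -3.8]
opening: 0.0286
time: 8.3
ee_pos: [0.6165, -0.0424, 0.1002]
tcp_rot: [-150.2, -0.4, 90.4]
wrist_force: [-0.4, -0.1, -2.1]
opening: 0.0289
time: 8.5
ee_pos: [0.6171, -0.0424, 0.1001]
tcp_rot: [-150.3, -0.4, 90.4]
wrist_force: [-2.9, 1.1, 3.8]
opening: 0.0289
```

```bash
python3 -m jog '[[0.75,0,0,0.04,0,0,0],[0.5,0,0,0.04,0,0,0],[0,0,0,0.04,0,0,0],[0,0,0,0.04,0,0,0],[0,0,0,0.04,0,0,0]]'; python3 -m jog '[[0,0,0,0,0,0,0],[0,-0.3,0,0.6,0,0,0],[0,-0.6,0,1.8,0,0,0],[0,-0.6,0,3.4,0,0,0],[0,-0.6,0,5,0,0,0]]'; python3 -m jog '[[0,0,0,0.5,0,1.5,0],[0,0,0,1,0,3,0],[0,0,0,1,0,4.5,0],[0,0,0,1,0,6,0],[0,0,0,1,0,7.5,0]]'; python3 -m jog '[[0,-1,0,0,0,1.5,0],[0,-2,0,0,0,3,0],[0,-3,0,0,0,4.5,0],[0,-4,0,0,0,4.5,0],[0,-4,0,0,0,4.5,0]]'; python3 - <<'E'
from h import *
print(bot.get_obs()["q"])
for n in ("top","scene"):
    im,d,W,m,R,t=cam(n)
    save("e_%s.png"%n,im,3,(120,320,270,470) if n=="top" else (80,280,220,480))
    hsv=cv2.cvtColor(im,cv2.COLOR_RGB2HSV)
    x,y,z=W[...,0],W[...,1],W[...,2]
    k=(abs(x-.6)<.1)&(abs(y+.043)<.06)&(z<.2)
    o=k&(hsv[...,1]>150)&(hsv[...,0]<12); tp=o&(z>.128)
    if tp.sum()>5:
        c,s,a=cv2.minAreaRect((W[tp][:,:2]*1000).astype(np.float32)); print(n,"top",tp.sum(),np.round(c,1),np.round(s,1),round(a,1),np.round(np.percentile(W[tp],[2,50,98],axis=0)*1000,1))
    f=k&(z<.03)&(z>.008); print("foot",f.sum(),np.round(np.percentile(W[f],[2,50,98],axis=0)*1000,1))
E
```

```text
time: 9.0
ee_pos: [0.6163, -0.0424, 0.0992]
tcp_rot: [-150.1, -0.4, 90.4]
wrist_force: [0.2, 0.2, -0.7]
opening: 0.0834
time: 9.5
ee_pos: [0.6007, -0.0423, 0.2254]
tcp_rot: [-150.1, -0.4, 90.4]
wrist_force: [-0.9, -0.5, 0.4]
opening: 0.0855
time: 10.0
ee_pos: [0.6015, -0.0424, 0.2506]
tcp_rot: [-112.5, -0.6, 90.0]
wrist_force: [0.4, 0.6, 0.6]
opening: 0.0852
time: 10.5
ee_pos: [0.5008, -0.0424, 0.2481]
tcp_rot: [-89.9, -0.6, 89.8]
wrist_force: [0.6, 0.1, 0.2]
opening: 0.0853
[-5.16512042 -1.01368851  5.797773   96.92729162  0.57436712 -4.97700417]
foot 11 [[580.3  -9.9   8.1]
 [609.7   4.3   9.1]
 [631.7  14.3  15.1]]
scene top 79 [600.1 -36.4] [24.1 26.9] 3.7 [[588.9 -48.9 128.9]
 [600.7 -35.4 131.9]
 [611.8 -24.1 134.6]]
foot 198 [[586.3 -68.2   8.5]
 [604.6 -29.8  15.8]
 [612.7  -7.8  28. ]]
```

View pics/e_scene.png

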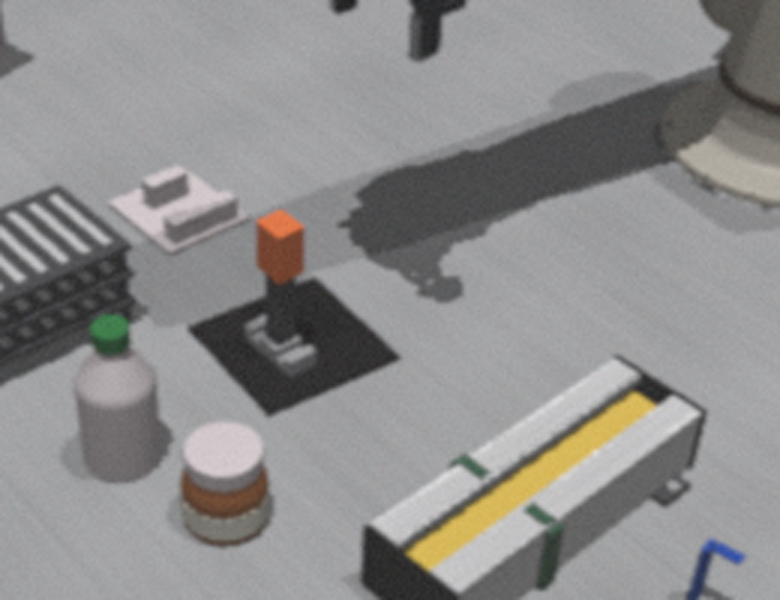

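```bash
python3 -m jog '[[0,0,-2,0,0,0,0],[0,0,-4,0,0,0,0],[0,0,-6,0,0,0,0],[0,0,-8,0,0,0,0],[0,0,-8,0,0,0,0]]';  python3 - <<'E'
from h import *
A=[]
for i in range(4):
    im,d,W,m,R,t=cam("top")
    hsv=cv2.cvtColor(im,cv2.COLOR_RGB2HSV); H,S,V=[hsv[...,i].astype(int) for i in range(3)]
    # intersect rays with known planes instead of noisy depth
    C=-R.T@t
    v,u=np.mgrid[0:400,0:640]; D=np.stack([(u-m["cx"])/m["fx"],(v-m["cy"])/m["fy"],np.ones_like(u)],-1)@R
    def plane(h): return C+D*((h-C[2])/D[...,2])[...,None]
    x,y,z=W[...,0],W[...,1],W[...,2]
    k=(abs(x-.6)<.06)&(abs(y+.043)<.06)
    o=k&(S>150)&(H<12)&(z>.12)
    def rect(mk,h,n):
        p=(plane(h)[mk][:,:2]*1000).astype(np.float32); c,s,a=cv2.minAreaRect(p); print(n,mk.sum(),"mean",np.round(p.mean(0),1),"rect",np.round(c,1),np.round(s,1),round(a,1))
    rect(o,.133,"headtop")
    f=(abs(x-.6)<.05)&(abs(y+.043)<.05)&(z<.025)&(V>95); 
    if i==0 and f.sum()>10: rect(f,.018,"foot?")
    near=(abs(y-.225)<.07)&(abs(x-.57)<.16)
    g=near&(H>40)&(H<90)&(S>60)&(z>.05); rect(g,.06,"green"); rect(g&(y>.225),.06," gl"); rect(g&(y<.225),.06," gr")
    yel=near&(H>18)&(H<35)&(S>100); rect(yel,.043,"yel")
    lip=near&(abs(z-.06)<.006)&(S<40)&(V>150); rect(lip,.06,"lip")
save("f.png",im,5,(150,250,330,430))
E
```

```text
time: 11.1
ee_pos: [0.501, -0.2474, 0.249]
tcp_rot: [-90.2, -0.5, 89.5]
wrist_force: [-0.7, 0.6, -0.0]
opening: 0.0854
headtop 13 mean [587.1 -35.8] rect [589.5 -31.7] [32.4 14.8] 48.1
foot? 227 mean [610.  -40.1] rect [614.3 -49.3] [82.2 65. ] 88.0
green 50 mean [602.7 217.9] rect [602.5 225.8] [11.9 91. ] 2.6
 gl 20 mean [599.9 260.8] rect [598.6 260.6] [ 7.1 21. ] 3.1
 gr 30 mean [604.5 189.3] rect [604. 192.] [11.9 23.3] 2.3
yel 1230 mean [562.3 226.3] rect [564.  226.3] [258.9  26.8] 4.4
lip 2413 mean [560.3 224.3] rect [564.2 224.5] [260.6  82.2] 4.5
headtop 15 mean [586.3 -37.2] rect [588.  -33.4] [32.6 14.6] 53.5
green 52 mean [602.5 218.3] rect [601.3 225.7] [11.9 91.2] 4.1
 gl 21 mean [599.5 261.3] rect [597.4 260.5] [ 9.4 21. ] 3.1
 gr 31 mean [604.6 189.3] rect [604. 192.] [11.9 23.3] 2.3
yel 1230 mean [562.5 226.3] rect [564.  226.3] [258.9  26.8] 4.4
lip 2412 mean [560.3 224.3] rect [564.2 224.5] [260.6  82.2] 4.5
headtop 17 mean [588.4 -34.2] rect [589.5 -31.7] [32.4 14.8] 48.1
green 52 mean [602.5 218.3] rect [601.3 225.7] [11.9 91.2] 4.1
 gl 21 mean [599.5 261.3] rect [597.4 260.5] [ 9.4 21. ] 3.1
 gr 31 mean [604.6 189.3] rect [604. 192.] [11.9 23.3] 2.3
yel 1234 mean [562.3 226.3] rect [564.  226.3] [259.1  26.8] 4.4
lip 2418 mean [560.5 224.4] rect [564.2 224.5] [260.6  82.2] 4.5
headtop 14 mean [586.7 -35.9] rect [589.5 -31.7] [32.4 14.8] 48.1
green 49 mean [602.6 217.3] rect [602.5 225.8] [11.9 90.9] 2.6
 gl 19 mean [599.9 261.1] rect [598.6 260.6] [ 7.1 21. ] 3.1
 gr 30 mean [604.4 189.6] rect [604. 192.] [11.9 23.3] 2.3
yel 1227 mean [562.3 226.3] rect [564.  226.3] [258.9  26.8] 4.4
lip 2413 mean [560.3 224.3] rect [564.2 224.5] [260.6  82.2] 4.5
```

View pics/f.png

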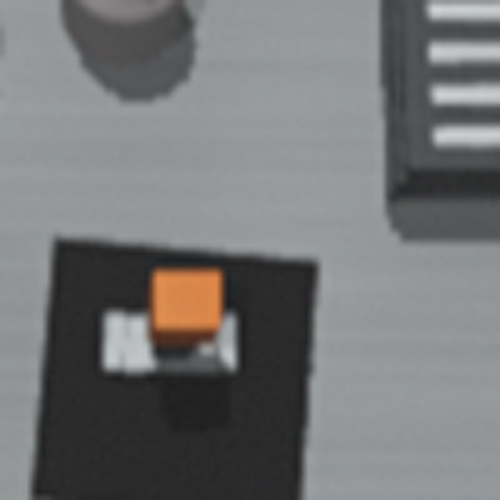

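```bash
python3 - <<'E'
from h import *
im,d,W,m,R,t=cam("top"); C=-R.T@t
def pl(c,r,h):
    u=330+(c+.5)/5-.5; v=150+(r+.5)/5-.5
    D=np.array([(u-m["cx"])/m["fx"],(v-m["cy"])/m["fy"],1])@R
    return np.round((C+D*(h-C[2])/D[2])*1000,1)
print("head",pl(152,270,.133),pl(224,332,.133),pl(188,301,.133)); print("foot",pl(102,312,.018),pl(238,375,.018),pl(170,343.5,.018))
E
```

```text
head [611.1 -24.6 133. ] [584.3 -56.  133. ] [597.7 -40.3 133. ]
foot [611.7  -7.3  18. ] [582.4 -72.7  18. ] [597.  -40.1  18. ]
```

```bash
python3 -m jog '[[0,0.8,2,0,0,0,0],[0,1.6,4,0,0,0,0],[0,2.4,6,0,0,0,0],[0,3.4,8.2,0,0,0,0],[0,3.9,8.2,0,0,0,0]]'; python3 -m jog '[[0,0,0,0,0,0,0]]'
```

```text
time: 11.85
ee_pos: [0.5991, -0.0322, 0.2503]
tcp_rot: [-90.2, -0.6, 90.1]
wrist_force: [-0.1, -1.0, 1.5]
opening: 0.0855
time: 11.95
ee_pos: [0.6003, -0.0327, 0.2488]
tcp_rot: [-90.2, -0.6, 90.2]
wrist_force: [0.7, -0.1, -0.7]
opening: 0.0853
```

```bash
python3 -m jog '[[0,-0.06,-0.39,-1,-0.12,0.04,0],[0,-0.06,-0.39,-2.6,-0.12,0.04,0],[0,-0.06,-0.39,-4.2,-0.12,0.04,0],[0,-0.06,-0.39,-5.6,-0.12,0.04,0],[0,-0.06,-0.39,-6.3,-0.12,0.04,0]]'; python3 -m jog '[[0.3,0,0,0,0,0,0],[0.5,0,0,0,0,0,0],[0.6,0,0,0,0,0,0],[1,0,0,0,0,0,0],[1,0,0,0,0,0,0]]' 110; python3 -m jog '[[1,0,0,0,0,0,0],[1,0,0,0,0,0,0],[1,0,0,0,0,0,0]]'; python3 -c "
from workcell import bot; o=bot.get_obs(); print(o['q'],o['ee_pos'],o['tcp_rot'],o['torque'])"
```

```text
time: 12.45
ee_pos: [0.5955, -0.0463, 0.0887]
tcp_rot: [-89.7, 0.0, 89.9]
wrist_force: [-0.6, -0.1, -0.8]
opening: 0.0852
time: 12.95
ee_pos: [0.5981, -0.0469, 0.0933]
tcp_rot: [-90.1, 0.0, 89.8]
wrist_force: [-0.4, 2.7, 6.0]
opening: 0.0286
time: 13.25
ee_pos: [0.5981, -0.0469, 0.0933]
tcp_rot: [-90.1, 0.0, 89.8]
wrist_force: [0.1, 2.1, 5.7]
opening: 0.0292
[-4.47793245e+00  1.12115155e+01  1.77507179e+00  8.04903294e+01
 -7.89880911e-03 -4.30720481e+00] [ 0.59809334 -0.0468786   0.09333565] [-9.00724268e+01  1.33761340e-02  8.98292589e+01] [0.46168772 0.04851685 0.011023  ]
```

```bash
python3 -m jog '[[1,0,0,0.5,0,0,0],[1,0,0,1.5,0,0,0],[1,0,0,2.8,0,0,0],[1,0,0,4,0,0,0],[1,0,0,4.4,0,0,0]]'; python3 -m jog '[[1,0,0.8,0,0,0,-1.5],[1,0,1.8,0,0,0,-3],[1,0,2.8,0,0,0,-4.5],[1,0,3.8,0,0,0,-6],[1,0,4.8,0,0,0,-7.5]]'; python3 -m jog '[[1,0,1,0,0,0,-1.5],[1,0.1,2,0,0,0,-3],[1,0.2,3,0,0,0,-4.5],[1,0.2,4,0,0,0,-6],[1,0.2,5,0,0,0,-7.5]]';python3 -m jog '[[1,0,0.4,0,0,0,-1],[1,0,0.8,0,0,0,-2],[1,0,0.8,0,0,0,-2]]';python3 -m jog '[[1,0,0,0,0,0,0]]'
```

```text
time: 13.75
ee_pos: [0.5981, -0.0473, 0.2054]
tcp_rot: [-90.2, 0.1, 89.8]
wrist_force: [-0.1, 0.1, -3.6]
opening: 0.029
time: 14.25
ee_pos: [0.5969, 0.0737, 0.2006]
tcp_rot: [-89.9, 0.1, 52.0]
wrist_force: [-0.1, -0.1, -3.6]
opening: 0.0291
time: 14.75
ee_pos: [0.602, 0.1987, 0.2005]
tcp_rot: [-89.9, 0.1, 14.5]
wrist_force: [0.5, -0.6, -4.0]
opening: 0.0288
time: 15.05
ee_pos: [0.6019, 0.2189, 0.2004]
tcp_rot: [-90.0, 0.1, 4.8]
wrist_force: [0.1, 0.9, -4.0]
opening: 0.0286
time: 15.15
ee_pos: [0.6021, 0.2176, 0.2009]
tcp_rot: [-90.0, 0.1, 5.0]
wrist_force: [-0.4, -0.1, -3.6]
opening: 0.0288
```

```bash
python3 -m jog '[[1,0,0.3,-0.5,0,0,-0.1],[1,0.03,0.3,-1.2,0,0,-0.1],[1,0.03,0.3,-1.55,0,0,-0.1],[1,0.03,0.3,-1.55,0,0,-0.1]]'; python3 - <<'E'
from h import *
im,*_=cam("top"); im2,*_=cam("scene")
a=cv2.resize(im[170:280,200:300],(400,440)); b=cv2.resize(im2[150:280,320:450],(400,400))
save("g.png",np.hstack([a,np.vstack([b,b[:40]])]),1)
E
```

```text
time: 15.55
ee_pos: [0.6023, 0.2249, 0.1608]
tcp_rot: [-90.0, 0.2, 4.3]
wrist_force: [-0.1, -0.4, -4.6]
opening: 0.0288
```

View pics/g.png

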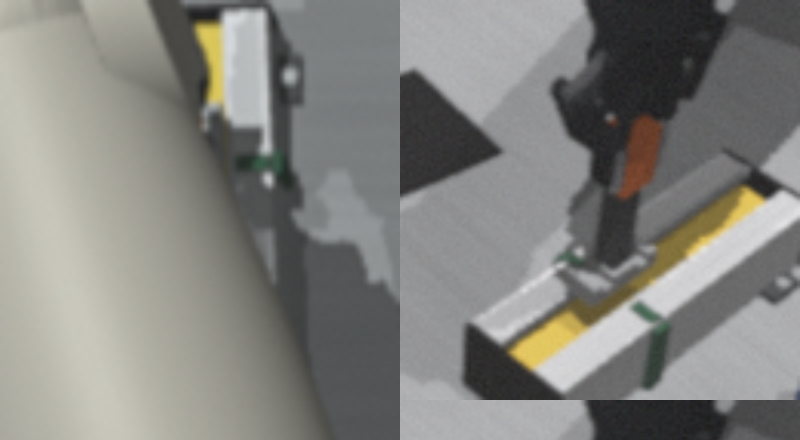

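```bash
python3 - <<'E'
from h import *
c,s=np.cos(np.radians(4.45)),np.sin(np.radians(4.45))
X=[];I=[]
for i in range(4):
    im,d,W,m,R,t=cam("scene"); X.append(W); I.append(im.astype(float))
W=np.nanmean(X,0); im=np.mean(I,0).astype(np.uint8)
hsv=cv2.cvtColor(im,cv2.COLOR_RGB2HSV); H,S,V=[hsv[...,i].astype(int) for i in range(3)]
p=W-[.6018,.2272,0]; a=(p[...,0]*c+p[...,1]*s)*1e3; b=(-p[...,0]*s+p[...,1]*c)*1e3; z=W[...,2]*1e3
pr=lambda n,k: print(n,k.sum(),"a",np.round(np.percentile(a[k],[2,50,98]),1),"b",np.round(np.percentile(b[k],[2,50,98]),1),"z",np.round(np.percentile(z[k],[2,50,98]),1))
pr("foot",(abs(a)<45)&(abs(b)<25)&(z>68)&(z<95))
pr("foot top",(abs(a)<45)&(abs(b)<25)&(z>83)&(z<95)&((abs(a)>12)))
pr("shank",(abs(a)<25)&(abs(b)<25)&(z>105)&(z<125))
g=(abs(a)<25)&(abs(b)<52)&(z>50)&(z<65)&(H>40)&(H<90)&(S>50); pr("green l",g&(b>0)); pr("green r",g&(b<0))
y=(abs(a)<150)&(abs(b)<25)&(z<50)&(z>35)&(H>18)&(H<35)&(S>90); pr("yellow",y)
for lo,hi in((-150,-110),(-110,-60),(45,90)):
  k=(a>lo)&(a<hi)&(abs(z-60)<4)&(S<60)&(V>90); 
  for n,q in(("lip-",k&(b<0)&(b>-50)),("lip+",k&(b>0)&(b<50))):
    if q.sum()>5: pr(n+str(lo),q)
E
```

```text
foot 328 a [-26.7  14.4  34.4] b [-13.7   5.5  11.9] z [74.3 85.3 92.8]
foot top 144 a [-26.9  15.5  34.4] b [-13.6   1.8  11.5] z [83.3 87.8 89.9]
shank 88 a [-4.3 10.9 12.2] b [-9.4  4.7  7.8] z [106.  114.9 124.3]
green l 28 a [-3.6  1.   6. ] b [23.3 35.3 47.7] z [55.5 59.6 61.6]
green r 10 a [-3.8 -0.4  1.9] b [-43.4 -36.2 -30. ] z [56.9 59.6 61.4]
yellow 682 a [-145.4  -25.6   78.9] b [-17.4  -4.4   5. ] z [41.2 42.6 44. ]
lip--150 144 a [-148.1 -128.9 -110.9] b [-40.3 -27.  -14.2] z [57.8 59.5 61. ]
lip+-150 159 a [-149.1 -129.6 -111.1] b [16.6 30.2 41.9] z [56.5 59.6 60.9]
lip--110 185 a [-109.2  -85.4  -61.9] b [-39.6 -25.8 -14.4] z [57.7 59.5 60.9]
lip+-110 209 a [-109.2  -85.3  -61.3] b [16.8 30.1 41.8] z [56.8 59.5 60.9]
lip-45 223 a [46.  68.5 88.8] b [-40.  -26.4 -14. ] z [56.8 59.5 60.9]
lip+45 237 a [46.  67.8 89. ] b [17.1 30.  41.9] z [56.6 59.6 60.9]
```

```bash
python3 -m jog '[[1,-0.11,0.08,0,0,0,0.03],[1,-0.11,0.08,-0.2,0,0,0.03],[1,-0.11,0.08,-0.3,0,0,0.03]]'; python3 -m jog '[[1,0,0,-0.1,0,0,0],[1,0,0,-0.2,0,0,0],[1,0,0,-0.2,0,0,0]]'; python3 -m jog '[[1,0,0,-0.1,0,0,0],[1,0,0,-0.2,0,0,0],[1,0,0,-0.2,0,0,0]]'; python3 -m jog '[[1,0,0,-0.1,0,0,0],[1,0,0,-0.2,0,0,0],[1,0,0,-0.2,0,0,0]]'
```

```text
time: 16.15
ee_pos: [0.6001, 0.2275, 0.155]
tcp_rot: [-89.9, 0.0, 4.5]
wrist_force: [0.3, -0.4, -4.4]
opening: 0.0288
time: 16.45
ee_pos: [0.6002, 0.2273, 0.1499]
tcp_rot: [-89.9, 0.1, 4.5]
wrist_force: [0.0, -0.6, -3.7]
opening: 0.0287
time: 16.75
ee_pos: [0.6002, 0.2274, 0.1451]
tcp_rot: [-89.9, 0.1, 4.5]
wrist_force: [-0.1, -0.2, -3.8]
opening: 0.0289
time: 17.05
ee_pos: [0.6001, 0.2273, 0.14]
tcp_rot: [-89.9, 0.1, 4.5]
wrist_force: [-0.6, -0.4, -3.1]
opening: 0.0291
```

```bash
python3 -m jog '[[1,0,0,-0.1,0,0,0],[1,0,0,-0.2,0,0,0],[1,0,0,-0.2,0,0,0]]'; python3 -m jog '[[1,0,0,-0.1,0,0,0],[1,0,0,-0.16,0,0,0],[1,0,0,-0.16,0,0,0]]'; python3 -m jog '[[1,0,0,-0.1,0,0,0],[1,0,0,-0.16,0,0,0],[1,0,0,-0.16,0,0,0]]'
```

```text
time: 17.35
ee_pos: [0.6001, 0.2274, 0.135]
tcp_rot: [-89.9, 0.1, 4.5]
wrist_force: [-0.5, -0.2, -3.8]
opening: 0.0285
time: 17.65
ee_pos: [0.6005, 0.2275, 0.1324]
tcp_rot: [-89.9, -0.0, 4.5]
wrist_force: [-2.2, 0.4, 5.0]
opening: 0.0285
time: 17.95
ee_pos: [0.6005, 0.2275, 0.1285]
tcp_rot: [-89.9, -0.0, 4.5]
wrist_force: [-1.0, 0.5, 6.3]
opening: 0.029
```

```bash
python3 -m jog '[[1,0,0,-0.1,0,0,0],[1,0,0,-0.2,0,0,0],[1,0,0,-0.27,0,0,0],[1,0,0,-0.27,0,0,0]]'; python3 -m jog '[[1,0,0,0,0,0,0]]'; python3 - <<'E'
from h import *
im,d,W,m,R,t=cam("scene"); save("h.png",im,5,(150,270,320,440))
hsv=cv2.cvtColor(im,cv2.COLOR_RGB2HSV)
x,y,z=W[...,0],W[...,1],W[...,2]
o=(abs(x-.6)<.05)&(abs(y-.227)<.05)&(hsv[...,1]>150)&(hsv[...,0]<14)&(z>.08); print("head z",np.round(np.percentile(z[o]*1e3,[2,98]),1))
E
```

```text
time: 18.35
ee_pos: [0.6006, 0.2276, 0.1223]
tcp_rot: [-89.9, -0.1, 4.5]
wrist_force: [-2.7, -1.4, 9.4]
opening: 0.0287
time: 18.45
ee_pos: [0.6006, 0.2275, 0.1225]
tcp_rot: [-89.9, -0.1, 4.5]
wrist_force: [-2.6, -1.3, 9.9]
opening: 0.0287
head z [119.5 163.3]
```

View pics/h.png

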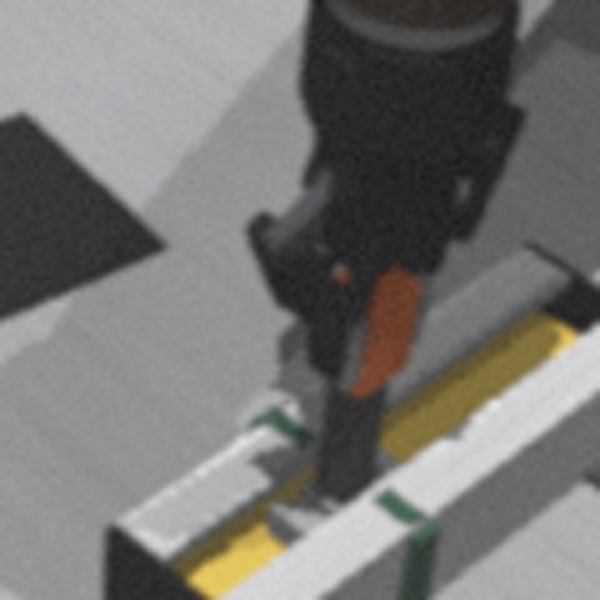

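```bash
python3 -m jog '[[1,0,0,-0.02,0,0,0.7],[1,0,0,-0.02,0,0,1.6],[1,0,0,-0.02,0,0,2.5],[1,0,0,-0.02,0,0,3.4],[1,0,0,-0.02,0,0,4.3]]'; python3 -m jog '[[1,0,0,0,0,0,1.2],[1,0,0,0,0,0,2.4],[1,0,0,0,0,0,3.6],[1,0,0,0,0,0,4.8],[1,0,0,0,0,0,4.8]]'
```

```text
time: 19.0
ee_pos: [0.6001, 0.229, 0.1221]
tcp_rot: [-89.8, -0.1, 26.2]
wrist_force: [-5.2, 4.9, 9.2]
opening: 0.0289
time: 19.5
ee_pos: [0.6, 0.2284, 0.122]
tcp_rot: [-89.9, -0.1, 50.2]
wrist_force: [-3.9, 2.0, 9.7]
opening: 0.0293
```

```bash
python3 -m jog '[[1,0,0,0,0,0,1.2],[1,0,0,0,0,0,2.4],[1,0,0,0,0,0,3.6],[1,0,0,0,0,0,4.8],[1,0,0,0,0,0,4.8]]'; python3 -m jog '[[1,0,0,0,0,0,1.2],[1,0,0,0,0,0,2.4],[1,0,0,0,0,0,3.6],[1,0,0,0,0,0,4.05],[1,0,0,0,0,0,4.05]]'; python3 -c "
from workcell import bot; o=bot.get_obs(); print(o['q'],o['torque'])"
```

```text
time: 20.0
ee_pos: [0.5997, 0.2279, 0.1218]
tcp_rot: [-89.9, -0.0, 74.2]
wrist_force: [-5.5, 0.8, 9.9]
opening: 0.029
time: 20.5
ee_pos: [0.5996, 0.2274, 0.1217]
tcp_rot: [-89.9, 0.0, 94.3]
wrist_force: [-6.2, -1.0, 9.8]
opening: 0.0291
[2.07656983e+01 1.68788970e+01 1.16869162e+01 8.48883375e+01
 8.00524203e-03 1.64625677e+01] [-0.58065765  1.85662003 -0.1114185 ]
```

```bash
cat > meas.py <<'E'
from h import *
c,s=np.cos(np.radians(4.45)),np.sin(np.radians(4.45))
X=[];I=[]
for i in range(4):
    im,d,W,m,R,t=cam("scene"); X.append(W); I.append(im.astype(float))
W=np.nanmean(X,0); im=np.mean(I,0).astype(np.uint8)
hsv=cv2.cvtColor(im,cv2.COLOR_RGB2HSV); H,S,V=[hsv[...,i].astype(int) for i in range(3)]
p=W-[.6018,.2272,0]; a=(p[...,0]*c+p[...,1]*s)*1e3; b=(-p[...,0]*s+p[...,1]*c)*1e3; z=W[...,2]*1e3
pr=lambda n,k: k.sum()>3 and print(n,k.sum(),"a",np.round(np.percentile(a[k],[2,50,98]),1),"b",np.round(np.percentile(b[k],[2,50,98]),1),"z",np.round(np.percentile(z[k],[2,50,98]),1))
o=(abs(a)<35)&(abs(b)<35)&(S>140)&(H<14)&(z>90)
pr("head",o); pr("headtop",o&(z>155))
for l in range(64,116,10): pr("shank%d"%l,(abs(a)<22)&(abs(b)<22)&(z>l)&(z<l+10)&~o&(S<90))
g=(abs(a)<25)&(abs(b)<52)&(z>54)&(z<65)&(H>40)&(H<90)&(S>50); pr("green l",g&(b>0)); pr("green r",g&(b<0))
pr("foot",(abs(a)<22)&(abs(b)<16)&(z>30)&(z<58)&~((H>18)&(H<35)&(S>90)))
save("m%d.png"%(bot.get_obs()["time"]*100),im,6,(185,285,330,440))
E
python3 meas.py
```

```text
head 245 a [-6.8 10.9 12.2] b [-9.5  2.6 15.4] z [119.4 148.5 162.1]
headtop 97 a [-9.2  6.3 12.2] b [-10.6   0.1  14.7] z [156.2 160.9 162.3]
shank64 38 a [-8.2  5.8  7.1] b [-6.4  8.8 11. ] z [64.2 68.8 73.7]
shank74 43 a [-10.1   5.9   7.3] b [-5.9  8.  11. ] z [74.1 78.9 83.9]
shank84 43 a [-8.4  5.8  7.3] b [-6.7  8.1 10.9] z [84.2 89.4 94. ]
shank94 43 a [-10.7   6.2   7.6] b [-5.   9.  10.7] z [ 94.4  99.4 103.8]
shank104 19 a [2.2 6.6 7.7] b [-6.5  2.3 10.7] z [104.3 107.8 111.1]
shank114 7 a [ 2.1 10.  11.5] b [-12.7  -8.4  21.8] z [116.  119.6 123.5]
green l 28 a [-3.5  0.9  6.8] b [24.8 36.6 47.7] z [54.8 59.5 61.3]
green r 20 a [-3.   0.1  3.3] b [-43.3 -32.3 -21.6] z [57.5 60.5 61.3]
foot 102 a [-7.5  7.1 16.5] b [-15.2  -2.7  11.3] z [33.5 48.1 57.4]
```

```bash
python3 -m jog '[[1,0.05,0,0,0,0,0.03],[1,0.1,0,0,0,0,0.03],[1,0.1,0,0,0,0,0.03]]'; python3 -m jog '[[1,0,0,0.08,0,0,0],[1,0,0,0.16,0,0,0],[1,0,0,0.16,0,0,0]]';  python3 -m jog '[[1,0,0,0.06,0,0,0],[1,0,0,0.12,0,0,0],[1,0,0,0.12,0,0,0]]'; python3 meas.py
```

```text
time: 21.0
ee_pos: [0.6023, 0.2276, 0.1218]
tcp_rot: [-89.9, -0.0, 94.4]
wrist_force: [-6.1, -0.3, 10.6]
opening: 0.0287
time: 21.3
ee_pos: [0.6023, 0.2276, 0.1258]
tcp_rot: [-89.9, -0.0, 94.4]
wrist_force: [-6.1, 0.1, 8.9]
opening: 0.0287
time: 21.6
ee_pos: [0.6023, 0.2276, 0.1285]
tcp_rot: [-89.9, -0.0, 94.4]
wrist_force: [-5.5, 0.3, 6.2]
opening: 0.0293
head 254 a [-3.4 13.5 15.1] b [-10.    2.9  15.8] z [125.8 155.6 168.6]
headtop 129 a [-4.9 11.4 14.9] b [-10.7   1.2  15.1] z [155.9 167.3 168.7]
shank64 41 a [-7.1  8.4 10. ] b [-4.6  9.1 11.7] z [64.3 69.5 73.5]
shank74 42 a [-6.8  8.5  9.7] b [-5.7  8.2 11. ] z [74.5 79.  83.8]
shank84 42 a [-6.6  8.6 10.4] b [-7.   6.9 11. ] z [84.8 89.7 93.9]
shank94 44 a [-6.7  8.7 10.1] b [-5.3  8.4 11. ] z [ 94.2  99.1 103.9]
shank104 39 a [-4.3  9.1  9.8] b [-6.4  7.  10.8] z [104.4 108.9 113.7]
shank114 12 a [ 8.8  9.5 12.7] b [-13.1  -0.5  10.4] z [114.2 116.  123. ]
green l 29 a [-3.3  0.9  7.1] b [24.8 36.5 48. ] z [55.5 59.8 61.9]
green r 19 a [-3.2  0.4  2.7] b [-43.7 -32.2 -22. ] z [57.2 60.3 61.4]
foot 100 a [-9.4 11.6 20.5] b [-15.4  -3.3  11.5] z [39.4 52.3 57.3]
```

```bash
python3 -m jog '[[1,0,0,0.05,0,0,0],[1,0,0,0.05,0,0,0]]';  python3 -m jog '[[1,0,0,0.05,0,0,0],[1,0,0,0.05,0,0,0]]'; python3 -m jog '[[1,0,0,0.03,0,0,0],[1,0,0,0.03,0,0,0]]'
```

```text
time: 22.0
ee_pos: [0.6023, 0.2276, 0.1296]
tcp_rot: [-89.9, -0.0, 94.4]
wrist_force: [-5.2, 0.5, 6.3]
opening: 0.0287
time: 22.2
ee_pos: [0.6023, 0.2276, 0.1304]
tcp_rot: [-89.9, 0.0, 94.4]
wrist_force: [-5.8, 1.1, 5.9]
opening: 0.0288
time: 22.4
ee_pos: [0.6024, 0.2276, 0.1305]
tcp_rot: [-89.9, 0.0, 94.4]
wrist_force: [-4.7, 1.3, 3.8]
opening: 0.029
```

```bash
python3 -m jog '[[1,0,0,0.03,0,0,0],[1,0,0,0.03,0,0,0]]';  python3 -m jog '[[1,0,0,0.03,0,0,0],[1,0,0,0.03,0,0,0]]'; python3 meas.py | grep -E "head|shank7"
```

```text
time: 22.6
ee_pos: [0.6023, 0.2276, 0.1305]
tcp_rot: [-89.8, 0.0, 94.4]
wrist_force: [-4.7, 3.0, -0.9]
opening: 0.0291
time: 22.8
ee_pos: [0.6023, 0.2276, 0.1306]
tcp_rot: [-89.8, 0.0, 94.4]
wrist_force: [-3.8, 3.7, -7.1]
opening: 0.0289
head 252 a [-2.3 13.6 14.9] b [-9.9  2.6 15.7] z [128.1 157.3 171. ]
headtop 134 a [-3.1 12.7 15. ] b [-10.2   1.3  15.3] z [156.5 169.2 171.2]
shank74 43 a [-6.8  8.7 10.1] b [-5.8  8.2 11.2] z [74.6 79.1 83.9]
```

```bash
python3 -m jog '[[0.8,0,0,-0.03,0,0,0],[0.6,0,0,-0.03,0,0,0],[0.3,0,0,-0.03,0,0,0],[0,0,0,-0.03,0,0,0],[0,0,0,-0.03,0,0,0]]'; python3 -m jog '[[0,0,0,0,0,0,0],[0,0,0,0.4,0,0,0],[0,0,0,1.2,0,0,0],[0,0,0,2.4,0,0,0],[0,0,0,4,0,0,0]]'; python3 -m jog '[[0,-1,-2,0.5,0,0,0],[0,-2,-4,0.5,0,0,0],[0,-3,-6,0.5,0,0,0],[0,-4,-8,0.5,0,0,0],[0,-4,-10,0.5,0,0,0]]';python3 -m jog '[[0,-1,-2,0,0,0,0],[0,-2,-4,0,0,0,0],[0,-2,-4,0,0,0,0]]'; python3 meas.py; python3 - <<'E'
from h import *
im,*_=cam("top"); im2=cv2.imread([__import__("glob").glob("pics/m*.png")][0][-1])
import glob,os
f=max(glob.glob("pics/m*.png"),key=os.path.getmtime); b=cv2.resize(cv2.imread(f)[...,::-1],(440,400))
a=cv2.resize(im[180:280,215:295],(320,400),interpolation=cv2.INTER_CUBIC)
save("z.png",np.hstack([a,b]))
E
```

```text
time: 23.5
ee_pos: [0.6032, 0.2273, 0.1316]
tcp_rot: [-90.0, 0.0, 94.4]
wrist_force: [0.1, 0.8, 0.6]
opening: 0.0763
time: 24.0
ee_pos: [0.6022, 0.2271, 0.2316]
tcp_rot: [-89.8, 0.1, 94.4]
wrist_force: [0.4, 0.2, 1.1]
opening: 0.0859
time: 24.5
ee_pos: [0.5046, -0.0009, 0.2454]
tcp_rot: [-90.0, 0.0, 94.4]
wrist_force: [1.6, 0.1, -0.1]
opening: 0.0854
time: 24.8
ee_pos: [0.4545, -0.103, 0.2452]
tcp_rot: [-90.0, 0.1, 94.2]
wrist_force: [1.3, 0.3, 0.9]
opening: 0.0853
head 353 a [-8.8 10.  13.5] b [-7.7  9.2 17.6] z [131.5 160.3 171.2]
headtop 209 a [-9.9  5.6 13.5] b [-8.6  7.  17.6] z [155.7 169.6 171.4]
shank64 42 a [-8.2  8.1  9.6] b [-5.3  9.9 11.6] z [64.5 69.8 73.2]
shank74 39 a [-6.6  8.3  9.4] b [-6.   7.3 11.6] z [74.5 78.7 83.6]
shank84 42 a [-7.7  8.2  9.8] b [-5.   9.7 11.8] z [84.4 88.7 93.5]
shank94 44 a [-6.3  8.2  9.8] b [-6.4  8.2 11.5] z [ 94.3  99.2 103.2]
shank104 44 a [-8.   8.3 10. ] b [-4.5  9.5 11.2] z [104.2 109.3 113.7]
shank114 21 a [-0.9  8.6  9.9] b [-5.8  2.7 11.2] z [114.7 117.4 121.4]
green l 24 a [-3.3  0.9  6.8] b [25.1 37.  47.9] z [55.5 59.9 61.6]
green r 15 a [-1.8  0.3  2.9] b [-41.8 -32.3 -23.3] z [57.9 60.6 61.3]
foot 100 a [-9.2 11.9 17.8] b [-15.2  -3.   12.6] z [43.  53.8 57.6]
```

View pics/z.png

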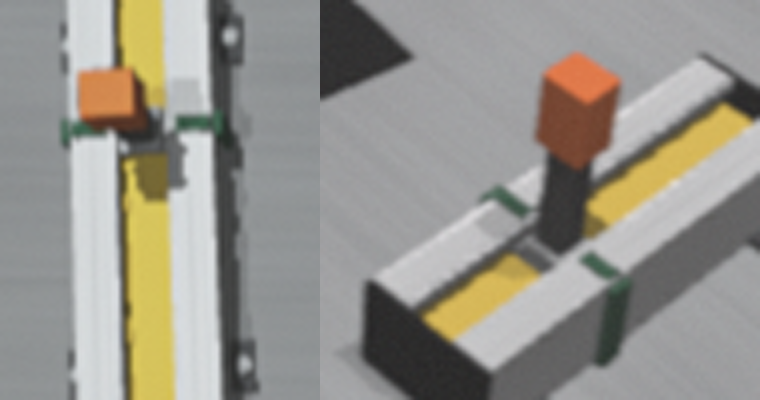

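```bash
python3 - <<'E'
from h import *
im,d,W,m,R,t=cam("top"); C=-R.T@t
hsv=cv2.cvtColor(im,cv2.COLOR_RGB2HSV); H,S,V=[hsv[...,i].astype(int) for i in range(3)]
v,u=np.mgrid[0:400,0:640]; D=np.stack([(u-m["cx"])/m["fx"],(v-m["cy"])/m["fy"],np.ones_like(u)],-1)@R
P=lambda h:(C+D*((h-C[2])/D[...,2])[...,None])[...,:2]*1000
c,s=np.cos(np.radians(4.45)),np.sin(np.radians(4.45))
def f(n,k,h):
    p=(P(h)[k]-[601.8,227.2])@np.array([[c,-s],[s,c]]); r=cv2.minAreaRect(p.astype(np.float32))
    print(n,k.sum(),"mean",np.round(p.mean(0),1),"rect",np.round(r[0],1),np.round(r[1],1),round(r[2],1))
z=W[...,2]; near=(abs(W[...,1]-.227)<.06)&(abs(W[...,0]-.602)<.06)
o=near&(H<14)&(S>110)&(z>.15); f("headtop V>200",o&(V>190),.171); f("head",o,.171)
g=near&(H>40)&(H<90)&(S>60)&(z>.05); f("gl",g&(W[...,1]>.227),.06); f("gr",g&(W[...,1]<.227),.06)
dk=near&(z>.036)&(z<.058)&(S<60)&(V<150)
for n,l in (("trays",0),("bottle",0),("jar",0)):
    r=bot.regions_of("top",n)[0]; w=W[r["pixels"]]; print(n,np.round(np.nanmedian(w,0),3))
E
```

```text
headtop V>200 124 mean [-0.   2.7] rect [-0.9  1.9] [25.4 21.6] 88.3
head 180 mean [-3.3  0.2] rect [-2.7 -0.2] [29.7 28.3] 88.3
gl 12 mean [ 0.3 38.2] rect [ 1.3 38. ] [ 6.8 14.6] 15.5
gr 30 mean [ -0.2 -38. ] rect [ -0.5 -35.2] [23.3 11.9] 87.9
trays [ 0.738 -0.192  0.083]
bottle [ 0.753 -0.013  0.089]
jar [0.73  0.081 0.068]
```

```bash
python3 -c "
from workcell import bot; print(bot.job_done())"
```

```text
the job is handed in; nothing more can be done
None
```

The anchor is locked in the channel at the green marks, and I handed the job in at about 25 s of the 58 s allowed. I lifted the anchor off its rest, stood it on the mat and let go. Then I took a fresh hold from above, put the foot through the slot, pressed it about 27 mm below the channel top, twisted it +90° and eased off. The gripper is open and well clear.

Last checks:
- **Height:** the head top is at 171 mm, which puts the foot underside 19 mm below the channel top, as it should be when locked. Easing further up was resisted by the lips.
- **Position:** along the channel it is within about 1 mm of the marks in both cameras.
- **Squareness:** I twisted it to 94.4°, square across the channel's 4.45° line. The head's outline in the top camera reads 88.3° to the channel, about 1.7° off, on a coarse view of only about 12 pixels across.
- **Other things:** trays, bottle and jar stand where they did at the start, to about 1 mm.

Three readings disagreed or stood out:
- The scene camera and the arm's own reading disagreed by 2–3 mm, so I aligned the anchor by comparing it with the slot and marks in the same picture.
- Closing on the standing anchor seems to have shifted it about 4 mm on the mat.
- A side force of about 6 N appeared during the twist and was gone once I let go.

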